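Lock the swivelling spoon caddy with its pin

TASK

Lock the spoon caddy so that it cannot swing round on its bracket: take the steel lock pin from its wooden rest, turn the caddy's round collar until the hole in its rim lies under the hole of the clamp, and pass the pin down through the clamp and the collar until its head sits fully home on the clamp. Feel for the hole and be gentle, never jam the pin or force the caddy against it, and leave the bowl, the lid, the jar and the spoon where they are.

Things in the scene. Friction and masses are not known exactly. Their poses are not given: they have to be found in the camera images.
- bracket: Aluminium swivel bracket fixed to the ledge. Origin on the ledge (z = 0) on the upright swivel axis; x axis points to the clamp. The clamp is a C, 40 mm wide, reaching over the collar's rim from outside: upper jaw underside 27 mm, top face 43 mm above the ledge, 3 mm clear of the collar; its back stands 90 to 102 mm from the axis, no higher than the jaw.
- cup_rim (a point): Centre of the rim of the empty round aluminium caddy cup, on the swivel axis, 95 mm above the ledge (fixed to the bracket: does not turn). Cup: outside diameter 50 mm, wall 3 mm, 71 mm tall, one piece with the loose grey-painted collar under it; grip the cup to turn both about the axis. It stays where it is left, friction about 0.06 N m.
- collar_top (a point): Point on the swivel axis at the height of the collar's top face, 24 mm above the ledge (does not turn). Collar: flat disc, radius 82 mm, 10 mm thick, one 12 x 12 mm hole through its rim, 70 mm from the axis. Its angle is not measured: the hole starts 20 to 70 degrees counter-clockwise, seen from above, of the clamp, in plain view; turn it clockwise until under the clamp, where it is hidden.
- clamp_hole (a point): Mouth centre of the upright round hole in the clamp's upper jaw, in its top face, 70 mm from the axis: 12 mm diameter, 16 mm deep (through), 2 mm lead-in. A pin put in early stands on the collar, foot 19 mm below this point; once the collar's hole comes under it, it drops 13 mm by its weight and then blocks the collar. Fully home its foot is 40 mm below.
- lower_hole (a point): Mouth centre of the hole in the clamp's lower jaw, under the collar, in line with the upper hole, 11 mm above the ledge. A rubber plug sits in it, level with the jaw's top; the pin must push it 8 mm down, and it slides at about 5 N and stays down.
- pin: Steel lock pin, about 70 g, 74 mm long: a shank of 10 mm diameter and 40 mm length with a 3 mm chamfer at the foot (to 7 mm), then a cylindrical head of 16 mm diameter and 34 mm height to grip, which cannot pass the clamp. Origin at the centre of the foot (tip); its z axis points up to the head. It starts upright in its rest.
- pin_tip (a point): Centre of the foot of the pin (same point as its origin).
- rest: Wooden block 50 x 50 x 30 mm fixed to the ledge, to the left or the right of the bracket; origin at the centre of its underside. The pin stands in a 26 mm deep, 12 mm wide hole in its middle: its tip 4 mm, the underside of its head 44 mm and the top of its head 78 mm above the ledge.
- spice_jar: Clear plastic spice jar with a black twist cap, 48 mm diameter, 90 mm high, on the other side of the bracket from the rest; origin under its centre. Leave it alone.
- rice_bowl: White ceramic rice bowl, 116 mm across, 55 mm high; origin under its centre. Leave it alone.
- silicone_lid: Orange silicone lid, 110 mm across, 24 mm high with its knob; origin under its centre. Leave it alone.
- spoon: Steel spoon lying on the ledge. Leave it alone.

How it is judged:
At the end, for the whole second after the job is handed in: The pin stands upright (within 7 degrees) through the clamp and the collar, its foot within 5 mm of the hole's axis, its head home on the clamp to within 2 mm, at rest and let go (z of pin_tip in the frame of clamp_hole below -0.038 m and horizontal distance between pin_tip and clamp_hole below 0.005 m and angle between pin's own z axis and vertical below 0.12 rad and linear speed of pin below 0.02 m/s); the robot touches nothing.
It fails at once if the pin is jammed: more than 25 N between the pin and the bracket (clamp and collar included) while the pin is not yet fully home (contact force between pin and bracket above 25 N and z of pin_tip in the frame of clamp_hole above -0.0385 m).
It fails at once if the spice jar is shifted by more than 30 mm (distance of spice_jar from where it was at the start of the episode above 0.03 m).
It fails at once if the rice bowl is shifted by more than 30 mm (distance of rice_bowl from where it was at the start of the episode above 0.03 m).
It fails at once if the silicone lid is shifted by more than 30 mm (distance of silicone_lid from where it was at the start of the episode above 0.03 m).
It fails at once if the spoon is shifted by more than 30 mm (distance of spoon from where it was at the start of the episode above 0.03 m).
It also fails if it takes over 72 s, if anything falls off the work surface, if the arm or the gripper's body presses on something with over 40 N, if the wrist force passes 120 N, or if a joint passes its speed limit or range.

ROBOT

A 6-joint arm with a two-finger parallel gripper is mounted at the origin on the work surface. World frame = base frame: x ahead of the robot, y to its left, z up, the work surface at z = 0. Lengths are in m, angles in rad, forces in N, time in s.
With the tool pointing down it reaches from about 0.325 to 0.85 m from the base axis. Payload 4.4 kg.
Tool frame: the origin (TCP) lies between the finger pads; the fingertips stand 8 mm ahead of it and the grasp point (between the pads) lies 11 mm behind it (r.tip_reach is the z of the fingertips in the tool frame, in m); z points along the fingers, y is the direction in which the jaws open and shut (so a half turn about z gives the same grasp; the last joint's range is limited). The gripper opens to 94 mm and grips with 3 to 60 N. Pads are 16 mm wide; open, the fingers measure 119 mm over their backs; the gripper's body (75 mm by 177 mm) begins 78 mm behind the grasp point.
Start: joints at [1.19, 0.207, 1.542, -0, 1.393, -0.15], TCP at [0.131, 0.56, 0.191] pointing down, gripper open.
Joint ranges: [-2.73, 2.73], [-0.86, 2.22], [0.23, 2.46], [-1.11, 4.25], [0.08, 2.63], [-2.82, 2.82]. Speed limits (rad/s): [2.79, 2.79, 3.14, 3.14, 3.14, 3.14].

INTERFACE

Orientations are given as a unit quaternion [x, y, z, w].
In Python, from cell import r gives the robot as it stands.
- The arm moves only by the tool servo_tool, never from a script. Its argument "commands" is a list that holds one entry, the list of rows, each a list of 7 numbers: the turn, a rotation vector about the tool's x, y, z in units of 10 degrees (1.0 is 10 degrees), then the shift along the tool's x, y, z in units of 40 mm (1.0 is 40 mm), then the closure, from -1 (fully open) to 1 (shut). A call has 1 to 20 rows; each row is the pose to reach, as a shift and turn from the pose measured when the call began, along the tool's axes at that moment; what a row does not reach only later rows make up. A row lasts 1/8 s, in which the tool goes at most 62.5 mm and 10.7 degrees, less where a joint would pass 70% of its speed; a pose out of reach is approached as far as the arm can. A call with a gripper value outside its range is refused whole. The fingers move at their own pace and stop on an object; "grip_force" is the grip in N (left out, the last holds). Time passes only in rows, so rows that repeat a pose let the fingers close. It gives the time, the measured TCP pose, the force and the opening at its end, in the units of the state.
- r.sense(): the state, without advancing time (a new reading comes with each control period).
- r.read_camera(name): name is "scene" or "top" or "wrist"; returns the picture (480x640x3 uint8, blue, green, red); there is no depth.
- r.camera_params(name): a dict with "K" (3x3 intrinsics, pixels), "k1" (the pictures are not rectified: a ray, as slopes to the right and down, at radius r is drawn at 1 + k1 r^2 times it, then the intrinsics apply), "R" (3x3) and "t" (3): a world point X has camera coordinates R X + t. Camera axes: x right, y down, z forward; pixel columns grow to the right and rows downward; lengths in m; the calibration is good to about 2 mm. A picture is of the moment at which its call begins: read the wrist's pose just before it. camera_params takes no time and is no camera call; for the wrist camera it gives the pose at the moment of the call.
- r.job_done(): hands the job in, once; it reports no verdict.
The state is a dict: "time_s": time; "qpos": joint angles; "joint_vel": joint speeds; "effort": joint torques, N m; "eef_pos": TCP position; "orientation": TCP orientation; "contact_force": force on the tool from outside, world axes, zero at the start; "wrist_torque": the same for the moment, N m; "width": finger opening in m.
Only numpy, scipy, OpenCV 4.12 (cv2) and the standard library are available. Lean on these libraries where they do the work, as an engineer would, in place of code of your own. Each camera call takes 0.05 s, during which the arm holds its last target. There are 200 camera calls.

## Working session

There is one attempt and no reset: what is moved stays moved. The work goes in short steps, Python scripts to look and compute and a tool call to move; the robot and the scene stay as the last step left them, time stands still between calls to the robot, and variables do not carry over. Pictures are saved under pics/ and viewed, about 8 in all and at most 12, crops included, and the job is handed in when it is done.

Besides the shell and the picture viewer there is one more tool, called after "Emit:" as a command line: name --argument value ..., lists and objects as JSON in quotes. servo_tool: Moves the arm, as the interface text tells. Its arguments: {"type":"object","properties":{"commands":{"type":"array","items":{"type":"array","items":{"type":"array","items":{"type":"number"}}}},"grip_force":{"type":"number"}},"required":["commands"]}

```bash
ls; mkdir -p pics; python3 - <<'E'
from cell import r
import cv2
s=r.sense(); print({k:s[k] for k in('time_s','eef_pos','orientation','width','contact_force')})
for n in('scene','top','wrist'):
    p=r.camera_params(n); cv2.imwrite(f'pics/{n}0.png',r.read_camera(n)); print(n,p)
E
```

```text
pics
{'time_s': 0.0, 'eef_pos': array([0.130673  , 0.55910498, 0.18970863]), 'orientation': array([ 1.14646924e-01,  9.93405682e-01, -1.07500191e-03, -2.80970663e-04]), 'width': 0.09401785246712079, 'contact_force': array([0.04694891, 0.8116827 , 0.00438807])}
scene {'K': array([[621.36565043,   0.        , 318.53317493],
       [  0.        , 621.36565043, 246.60524778],
       [  0.        ,   0.        ,   1.        ]]), 'k1': 0.028647013173845826, 'R': array([[ 0.77570415,  0.63095149,  0.01353821],
       [ 0.4523252 , -0.54088207, -0.70911812],
       [-0.44009656,  0.55618954, -0.70495972]]), 't': array([-0.49351036, -0.22015349,  1.58758171])}
top {'K': array([[466.38669393,   0.        , 320.78193774],
       [  0.        , 466.38669393, 235.54790128],
       [  0.        ,   0.        ,   1.        ]]), 'k1': 0.0011448203183405182, 'R': array([[ 0.01391168, -0.99982971, -0.01212483],
       [-0.98487738, -0.01160733, -0.17286359],
       [ 0.17269341,  0.0143463 , -0.98487114]]), 't': array([0.00657945, 0.618054  , 1.06862706])}
wrist {'K': array([[378.12443619,   0.        , 318.6377674 ],
       [  0.        , 378.12443619, 238.51814208],
       [  0.        ,   0.        ,   1.        ]]), 'k1': -0.01907102213302321, 'R': array([[ 0.22687396,  0.97392131, -0.00234211],
       [ 0.94191017, -0.21880421,  0.25481357],
       [ 0.2476559 , -0.06001662, -0.96698736]]), 't': array([-0.57331323, -0.02645294,  0.39118747])}
```

View pics/scene0.png

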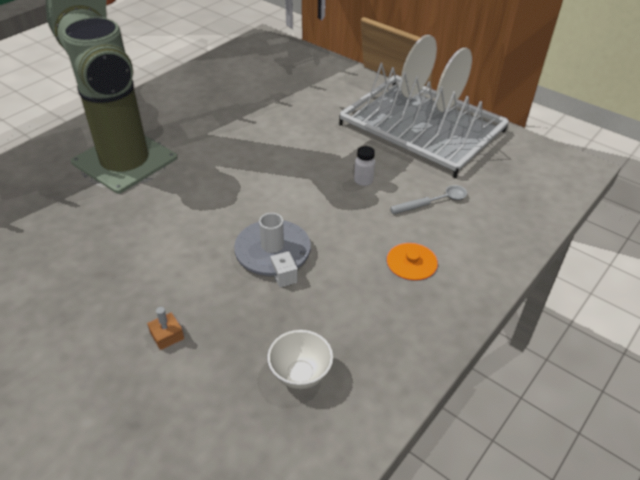

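View pics/top0.png

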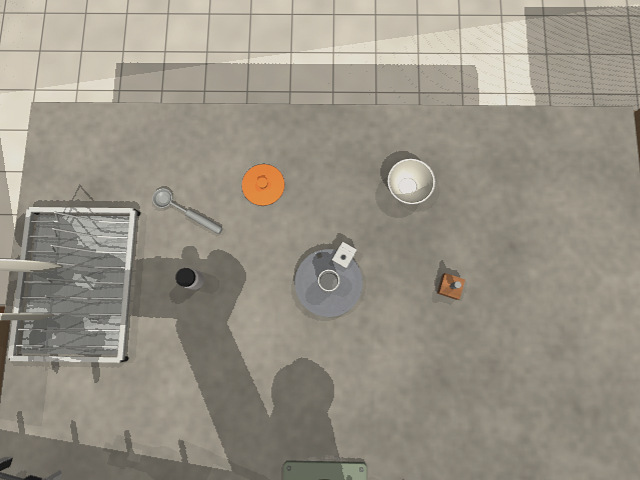

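The scene view shows the cup at (271,222), the clamp at (285,265) and the pin at (162,315). In the top view the cup is at (328,281), the clamp hole at (344,257), the pin at (457,285), and a dark spot at (320,256) may be the collar hole. I'll zoom in.

```bash
cat > h.py <<'E'
import numpy as np, cv2
from scipy.optimize import least_squares
def proj(p,X):
    c=np.atleast_2d(X)@p['R'].T+p['t']; s=c[:,:2]/c[:,2:]; s=s*(1+p['k1']*(s**2).sum(1,keepdims=True))
    return s*p['K'][0,0]+p['K'][:2,2]
def tri(obs):  # [(params,(u,v)),...]
    q=least_squares(lambda X:np.concatenate([(proj(p,X)[0]-uv) for p,uv in obs]),[.45,0,.05]); return q.x,np.abs(q.fun).max()
def onz(p,uv,z):
    return least_squares(lambda X:proj(p,[X[0],X[1],z])[0]-uv,[.45,0]).x
E
python3 - <<'E'
import cv2,numpy as np
a=cv2.imread('pics/top0.png');b=cv2.imread('pics/scene0.png')
f=lambda im,x,y,w,h,k:cv2.resize(im[y:y+h,x:x+w],None,fx=k,fy=k,interpolation=cv2.INTER_CUBIC)
# top row: collar top view / scene ; bottom: rest
A=f(a,285,235,80,60,5);B=f(b,230,205,80,60,5)
A2=f(a,430,265,50,37,8)[:296];B2=f(b,140,300,50,37,8)[:296]
cv2.imwrite('pics/m1.png',np.vstack([np.hstack([A,B]),np.hstack([A2,B2])]) if 0 else np.vstack([np.hstack([A,B]),np.hstack([f(a,415,260,80,60,5),f(b,125,295,80,60,5)])]))
E
```

```text
(no output)
```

View pics/m1.png

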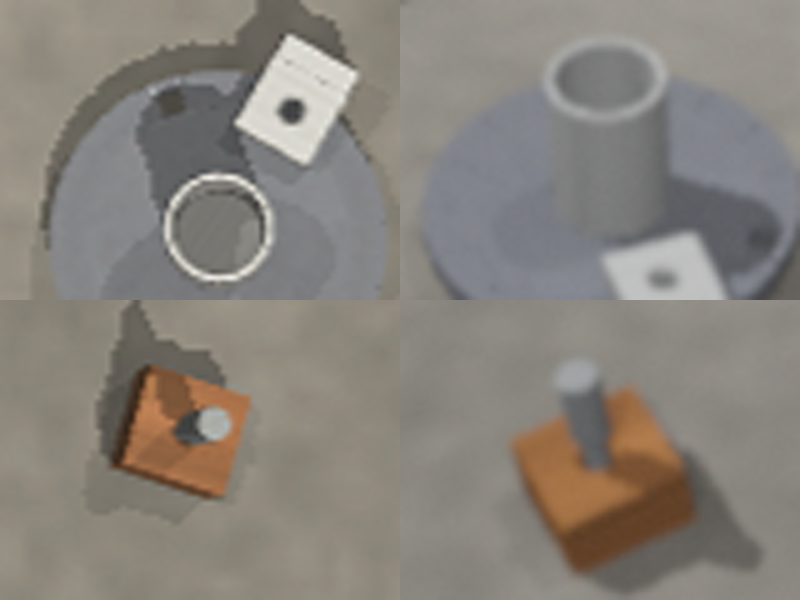

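```bash
python3 - <<'E'
from cell import r
from h import *
T=r.camera_params('top');S=r.camera_params('scene')
P={}
for n,a,b,z in [('cup',(328.4,280),(271,220.2),.095),('clamp',(343,256.6),(282.2,260.2),.043),('chole',(319,254.8),(302.4,252),.024),('pinhead',(457.6,284.2),(160,309.6),.078)]:
    X,e=tri([(T,a),(S,b)]);P[n]=X;print(n,X.round(4),e.round(2),'top@z',onz(T,a,z).round(4),'scene@z',onz(S,b,z).round(4))
c=(onz(T,(328.4,280),.095)+onz(S,(271,220.2),.095))/2
for n in('clamp','chole'):
    d=P[n][:2]-c;print(n,np.linalg.norm(d),np.degrees(np.arctan2(d[1],d[0])))
E
```

```text
cup [ 0.5089 -0.004   0.0946] 0.47 top@z [ 0.5081 -0.0049] scene@z [ 0.5098 -0.0036]
clamp [ 0.5695 -0.039   0.0428] 0.29 top@z [ 0.569  -0.0396] scene@z [ 0.5701 -0.0387]
chole [0.5753 0.019  0.0256] 0.2 top@z [0.5751 0.0187] scene@z [0.5745 0.0206]
pinhead [ 0.5043 -0.3017  0.0783] 0.38 top@z [ 0.5036 -0.3026] scene@z [ 0.5046 -0.3011]
clamp 0.06985613573885709 -29.85788139646268
chole 0.07031198504963754 19.312288392297337
```

```bash
cat >> h.py <<'E'
from scipy.spatial.transform import Rotation as Ro
def goal(r,pos,yaw):
    "row (turn/10deg, shift/40mm) to TCP pos with tool down, jaw (tool y) at yaw deg"
    s=r.sense(); R0=Ro.from_quat(s['orientation']); a=np.radians(yaw); y=np.array([np.cos(a),np.sin(a),0]); z=np.array([0,0,-1.])
    R1=Ro.from_matrix(np.c_[np.cross(y,z),y,z])
    t=np.degrees((R0.inv()*R1).as_rotvec())/10; d=R0.inv().apply(np.array(pos)-s['eef_pos'])/.04
    return np.r_[t,d].round(3)
E
python3 - <<'E'
from cell import r
from h import *
for p in [(.42,.12,.2),(.504,-.302,.13),(.504,-.302,.058)]: print(goal(r,p,60))
E
```

```text
[-0.01  -0.     1.683 -9.543 -9.047 -0.238]
[-1.0000e-02 -0.0000e+00  1.6830e+00 -1.3991e+01 -1.8838e+01  1.5270e+00]
[-1.0000e-02 -0.0000e+00  1.6830e+00 -1.3992e+01 -1.8835e+01  3.3270e+00]
```

Emit:
servo_tool --commands '[[[0,0,1.68,-9.54,-9.05,-0.24,-1],[0,0,1.68,-9.54,-9.05,-0.24,-1],[0,0,1.68,-9.54,-9.05,-0.24,-1],[0,0,1.68,-9.54,-9.05,-0.24,-1],[0,0,1.68,-9.54,-9.05,-0.24,-1],[0,0,1.68,-9.54,-9.05,-0.24,-1],[0,0,1.68,-9.54,-9.05,-0.24,-1],[0,0,1.68,-9.54,-9.05,-0.24,-1],[0,0,1.68,-9.54,-9.05,-0.24,-1],[0,0,1.68,-9.54,-9.05,-0.24,-1],[0,0,1.68,-13.99,-18.84,1.0,-1],[0,0,1.68,-13.99,-18.84,1.0,-1],[0,0,1.68,-13.99,-18.84,1.0,-1],[0,0,1.68,-13.99,-18.84,1.0,-1],[0,0,1.68,-13.99,-18.84,1.0,-1],[0,0,1.68,-13.99,-18.84,1.0,-1],[0,0,1.68,-13.99,-18.84,1.0,-1],[0,0,1.68,-13.99,-18.84,1.0,-1],[0,0,1.68,-13.99,-18.84,1.0,-1]]]'

```text
time_s: 2.52
eef_pos: [0.5039, -0.3001, 0.1506]
orientation: [0.258, 0.966, -0.0, -0.001]
contact_force: [0.1, 0.3, -0.1]
width: 0.0941
```

```bash
python3 - <<'E'
from cell import r
from h import *
s=r.sense();p=r.camera_params('wrist');im=r.read_camera('wrist')
print(s['time_s'],s['eef_pos'],s['qpos'])
print(proj(p,[[.5043,-.3017,.078],[.5695,-.039,.043]]))
cv2.imwrite('pics/w1.png',im)
print(goal(r,(.5043,-.3017,.058),60))
E
```

```text
2.525 [ 0.5038841  -0.30006606  0.15055339] [-6.84105341e-01  2.66544414e-01  1.55396334e+00 -8.74036962e-04
  1.32265167e+00 -1.73269316e+00]
[[317.93964918 245.66650963]
 [649.96000308 142.40552629]]
[-0.005 -0.006  0.014 -0.033 -0.036  2.323]
```

View pics/w1.png

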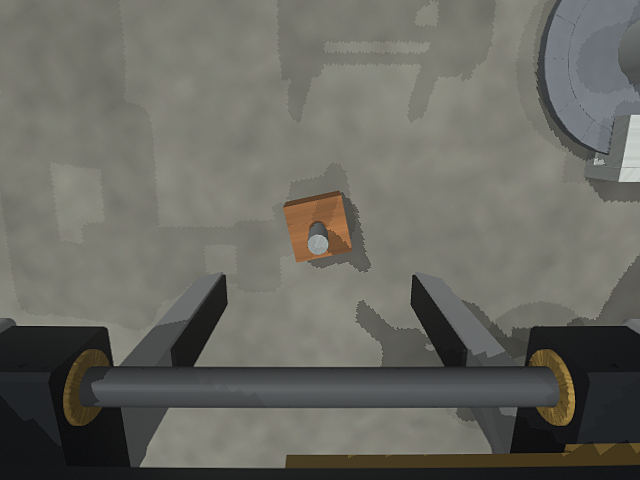

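The wrist view shows the pin head at (318,243); the prediction was (318,246), so they agree to about 1.5 mm. Next I'll descend and grip.

Emit:
servo_tool --commands '[[[0,0,0,-0.03,-0.04,1.0,-1],[0,0,0,-0.03,-0.04,1.8,-1],[0,0,0,-0.03,-0.04,2.32,-1],[0,0,0,-0.03,-0.04,2.32,-1],[0,0,0,-0.03,-0.04,2.32,-1],[0,0,0,-0.03,-0.04,2.32,1],[0,0,0,-0.03,-0.04,2.32,1],[0,0,0,-0.03,-0.04,2.32,1],[0,0,0,-0.03,-0.04,2.32,1],[0,0,0,-0.03,-0.04,2.32,1],[0,0,0,-0.03,-0.04,2.32,1],[0,0,0,-0.03,-0.04,2.32,1]]]' --grip_force 20

```text
time_s: 4.08
eef_pos: [0.5041, -0.3018, 0.058]
orientation: [0.258, 0.966, -0.0, -0.001]
contact_force: [0.8, 0.2, 0.4]
width: 0.0275
```

Emit:
servo_tool --commands '[[[0,0,0,0,0,0,1],[0,0,0,0,0,0,1],[0,0,0,0,0,0,1],[0,0,0,0,0,0,1]]]'

```text
time_s: 4.58
eef_pos: [0.5041, -0.3018, 0.058]
orientation: [0.258, 0.966, -0.0, -0.001]
contact_force: [0.2, -0.0, 0.4]
width: 0.0147
```

```bash
python3 - <<'E'
from cell import r
from h import *
# pin tip is at .004 with TCP .058 -> TCP = foot+.054
for p in [(.5043,-.3017,.16),(.5695,-.039,.130),(.5695,-.039,.105)]: print(goal(r,p,60))
E
```

```text
[-5.000e-03 -7.000e-03  1.400e-02 -1.000e-03  2.000e-03 -2.549e+00]
[-5.000e-03 -7.000e-03  1.400e-02  1.854e+00  6.510e+00 -1.803e+00]
[-5.000e-03 -7.000e-03  1.400e-02  1.854e+00  6.510e+00 -1.178e+00]
```

Emit:
servo_tool --commands '[[[0,0,0,0,0,-1.0,1],[0,0,0,0,0,-1.8,1],[0,0,0,0,0,-2.5,1],[0,0,0,0.4,1.2,-2.5,1],[0,0,0,0.8,2.6,-2.5,1],[0,0,0,1.2,4.0,-2.5,1],[0,0,0,1.6,5.4,-2.5,1],[0,0,0,1.85,6.51,-2.4,1],[0,0,0,1.85,6.51,-1.8,1],[0,0,0,1.85,6.51,-1.5,1],[0,0,0,1.85,6.51,-1.5,1],[0,0,0,1.85,6.51,-1.5,1],[0,0,0,1.85,6.51,-1.5,1]]]'

```text
time_s: 6.2
eef_pos: [0.5703, -0.0398, 0.1189]
orientation: [0.258, 0.966, -0.0, 0.0]
contact_force: [-0.1, -0.6, -0.1]
width: 0.0147
```

```bash
python3 - <<'E'
from cell import r
from h import *
s=r.sense();print(s['eef_pos'],s['width'])
S=r.camera_params('scene');p=r.camera_params('wrist')
im=r.read_camera('wrist');b=r.read_camera('scene')
e=s['eef_pos'];foot=e-[0,0,.054]
print('scene foot',proj(S,[foot])-[242,205],'hole',proj(S,[[.5695,-.039,.043]])-[242,205])
print('wrist foot',proj(p,[foot]),'hole',proj(p,[[.5695,-.039,.043]]))
B=cv2.resize(b[205:285,242:322],None,fx=5,fy=5,interpolation=cv2.INTER_CUBIC)
W=im[140:340,220:420];W=cv2.resize(W,None,fx=2,fy=2)
cv2.imwrite('pics/w2.png',np.hstack([B,W]))
E
```

```text
[ 0.57031312 -0.039826    0.11887966] 0.014661892519961459
scene foot [[39.61765558 48.14299271]] hole [[39.88768455 55.17010802]]
wrist foot [[319.58599035 251.21587946]] hole [[319.95804585 241.23752707]]
```

View pics/w2.png

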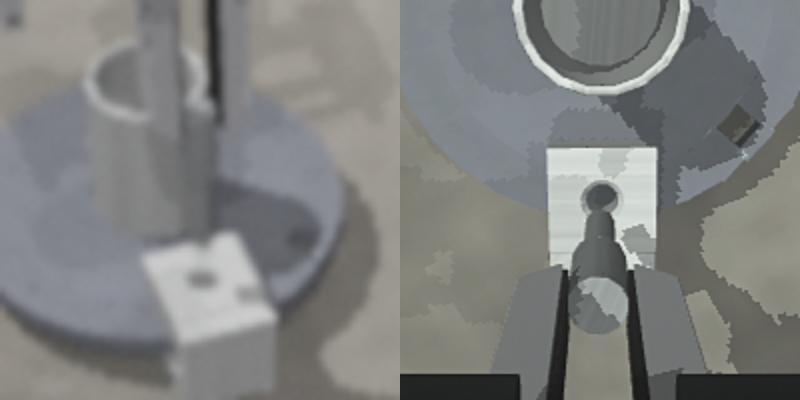

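Both views show the pin foot over the clamp hole to within about 1 mm: scene crop (205,245) against hole (202,277), and in the wrist crop both are at column 600. I'll lower it gently.

Emit:
servo_tool --commands '[[[0,0,0,0.02,0.01,0.2,1],[0,0,0,0.02,0.01,0.4,1],[0,0,0,0.02,0.01,0.5,1],[0,0,0,0.02,0.01,0.58,1],[0,0,0,0.02,0.01,0.66,1],[0,0,0,0.02,0.01,0.7,1]]]'

```text
time_s: 7.05
eef_pos: [0.5696, -0.0388, 0.0905]
orientation: [0.258, 0.966, -0.0, -0.0]
contact_force: [0.4, -0.2, -0.5]
width: 0.0144
```

The foot has entered the clamp with no force. I'll go on down to just above the collar, then release.

Emit:
servo_tool --commands '[[[0,0,0,0,0,0.08,1],[0,0,0,0,0,0.16,1],[0,0,0,0,0,0.24,1],[0,0,0,0,0,0.24,1]]]'

```text
time_s: 7.55
eef_pos: [0.5693, -0.0388, 0.0805]
orientation: [0.258, 0.966, -0.0, -0.0]
contact_force: [0.7, 1.1, -0.4]
width: 0.0149
```

Emit:
servo_tool --commands '[[[0,0,0,0,0,0,0],[0,0,0,0,0,0,0],[0,0,0,0,0,0,0],[0,0,0,0,0,0,0],[0,0,0,0,0,-1.0,0],[0,0,0,0,0,-2.0,0],[0,0,0,0,0,-2.0,-1],[0,0,0,0,0,-2.0,-1]]]'

```text
time_s: 8.55
eef_pos: [0.5688, -0.0386, 0.1597]
orientation: [0.258, 0.966, -0.0, -0.001]
contact_force: [0.0, -0.5, 0.4]
width: 0.0636
```

```bash
python3 - <<'E'
from cell import r
from h import *
print(r.sense()['qpos'])
for p in [(.509,-.0042,.15),(.509,-.0042,.067)]: print(goal(r,p,109))
S=r.camera_params('scene');b=r.read_camera('scene')
print(proj(S,[[.5695,-.039,.098],[.5695,-.039,.058],[.5695,-.039,.043]])-[242,205])
cv2.imwrite('pics/s3.png',cv2.resize(b[205:285,242:322],None,fx=5,fy=5,interpolation=cv2.INTER_CUBIC))
E
```

```text
[-2.19307939e-01  2.24555025e-01  1.58618016e+00 -4.06306266e-04
  1.33278124e+00 -1.26810068e+00]
[-1.000e-03 -1.200e-02 -4.890e+00  1.724e+00  1.000e-03  2.460e-01]
[-1.000e-03 -1.200e-02 -4.890e+00  1.720e+00  3.000e-03  2.321e+00]
[[39.11909781 36.1430472 ]
 [39.68290095 50.09566137]
 [39.88768455 55.17010802]]
```

View pics/s3.png

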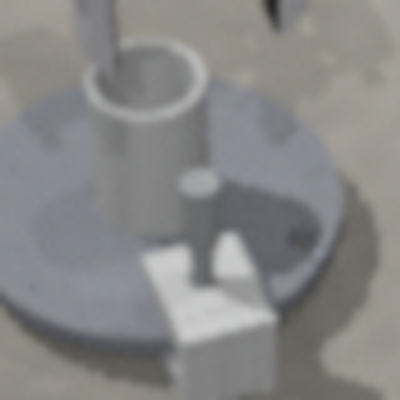

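The pin is standing on the collar: head top at crop (198,183), as predicted. The hole is still in view at (300,238). On to the cup.

Emit:
servo_tool --commands '[[[0,0,-1.0,0.4,0,0.1,-1],[0,0,-2.0,0.8,0,0.1,-1],[0,0,-3.0,1.2,0,0.1,-1],[0,0,-4.0,1.72,0,0.1,-1],[0,0,-4.89,1.72,0,0.2,-1],[0,0,-4.89,1.72,0,0.4,-1],[0,0,-4.89,1.72,0,0.8,-1],[0,0,-4.89,1.72,0,1.4,-1],[0,0,-4.89,1.72,0,2.0,-1],[0,0,-4.89,1.72,0,2.32,-1],[0,0,-4.89,1.72,0,2.32,0.2],[0,0,-4.89,1.72,0,2.32,0.2],[0,0,-4.89,1.72,0,2.32,0.2],[0,0,-4.89,1.72,0,2.32,0.2],[0,0,-4.89,1.72,0,2.32,0.2],[0,0,-4.89,1.72,0,2.32,0.2],[0,0,-4.89,1.72,0,2.32,0.2]]]' --grip_force 10

```text
time_s: 10.72
eef_pos: [0.5084, -0.0035, 0.0668]
orientation: [-0.165, 0.986, 0.001, -0.001]
contact_force: [-1.3, 3.4, 5.2]
width: 0.0501
```

Emit:
servo_tool --commands '[[[0,0,0.3,0,0,0,0.2],[0,0,0.7,0,0,0,0.2],[0,0,1.1,0,0,0,0.2],[0,0,1.5,0,0,0,0.2],[0,0,1.9,0,0,0,0.2],[0,0,2.3,0,0,0,0.2],[0,0,2.7,0,0,0,0.2],[0,0,3.1,0,0,0,0.2],[0,0,3.4,0,0,0,0.2],[0,0,3.7,0,0,0,0.2],[0,0,3.9,0,0,0,0.2],[0,0,4.0,0,0,0,0.2]]]'

```text
time_s: 12.22
eef_pos: [0.5084, -0.0032, 0.0668]
orientation: [0.183, 0.983, 0.001, -0.002]
contact_force: [-0.3, 3.3, 2.8]
width: 0.0502
```

```bash
python3 - <<'E'
from cell import r
from h import *
s=r.sense();print(s['eef_pos'],s['wrist_torque'],s['contact_force'],s['width'])
for y in(69,60,54):print(goal(r,(.5087,-.004,.067),y))
b=r.read_camera('scene');cv2.imwrite('pics/s4ref.png',b)
E
```

```text
[ 0.5083754  -0.0032116   0.06681725] [0.76422767 0.08528341 0.18938795] [-0.26620828  3.25374254  2.77516897] 0.05016136468531965
[ 0.004 -0.021 -0.004 -0.015 -0.015 -0.005]
[ 0.002 -0.022  0.896 -0.015 -0.015 -0.005]
[ 1.000e-03 -2.200e-02  1.496e+00 -1.500e-02 -1.500e-02 -5.000e-03]
```

Emit:
servo_tool --commands '[[[0,0,0.2,0,0,0,0.2],[0,0,0.4,0,0,0,0.2],[0,0,0.5,0,0,0,0.2],[0,0,0.56,0,0,0,0.2],[0,0,0.62,0,0,0,0.2],[0,0,0.68,0,0,0,0.2],[0,0,0.74,0,0,0,0.2],[0,0,0.8,0,0,0,0.2],[0,0,0.86,0,0,0,0.2],[0,0,0.9,0,0,0,0.2],[0,0,0.94,0,0,0,0.2],[0,0,0.94,0,0,0,0.2]]]'

```text
time_s: 13.78
eef_pos: [0.5084, -0.0032, 0.0668]
orientation: [0.263, 0.965, 0.001, -0.002]
contact_force: [-1.0, 3.3, 3.5]
width: 0.0503
```

```bash
python3 - <<'E'
from cell import r
from h import *
s=r.sense();print(s['eef_pos'],s['wrist_torque'],s['contact_force'])
print(goal(r,(.5087,-.004,.067),60))
b=r.read_camera('scene');a=cv2.imread('pics/s4ref.png')
f=lambda i:cv2.resize(i[205:285,242:322],None,fx=5,fy=5,interpolation=cv2.INTER_CUBIC)
cv2.imwrite('pics/s4.png',np.hstack([f(a),f(b)]))
E
```

```text
[ 0.50842306 -0.0031976   0.06684351] [ 0.7763188  -0.01144752  0.05947271] [-1.01162375  3.26405095  3.51984218]
[ 0.001 -0.021 -0.047 -0.016 -0.014 -0.004]
```

View pics/s4.png

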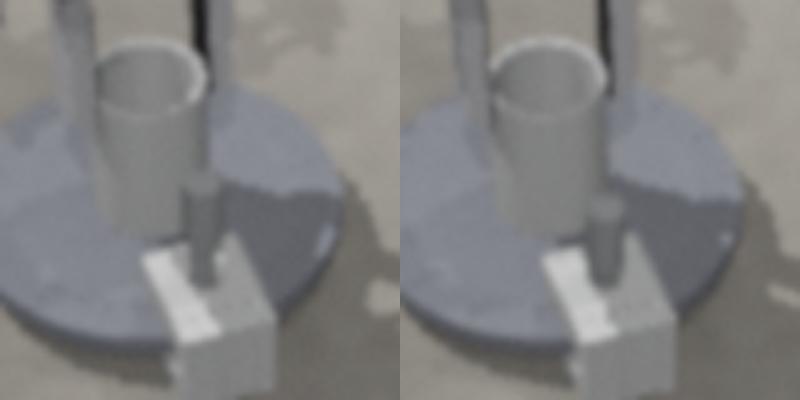

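The pin dropped: its head top moved from crop row 180 to 203, which is about 13 mm. I'll release the cup, go over the pin, and push the head with closed fingertips so there is no side load.

Emit:
servo_tool --commands '[[[0,0,0,0,0,0,-0.5],[0,0,0,0,0,0,-0.5],[0,0,0,0,0,0,-0.5],[0,0,0,0,0,0,-0.5],[0,0,0,0,0,-0.8,-0.5],[0,0,0,0,0,-1.6,1],[0,0,0,0,0,-2.0,1],[0,0,0,0,0,-2.0,1]]]'

```text
time_s: 14.82
eef_pos: [0.5096, -0.0036, 0.1479]
orientation: [0.263, 0.965, 0.001, -0.0]
contact_force: [-0.1, 0.7, -1.0]
width: 0.044
```

```bash
python3 - <<'E'
from cell import r
from h import *
s=r.sense();print(s['eef_pos'],s['wrist_torque'],s['contact_force'],r.tip_reach)
for z in(.13,.095,.085):print(goal(r,(.5695,-.039,z),60))
E
```

```text
[ 0.50962219 -0.00355617  0.14790071] [-0.0372977  -0.01753235 -0.00148935] [-0.10817299  0.68495881 -1.04709749] 0.008
[ 0.006 -0.007 -0.047 -1.74  -0.005  0.445]
[ 0.006 -0.007 -0.047 -1.741 -0.006  1.32 ]
[ 0.006 -0.007 -0.047 -1.741 -0.006  1.57 ]
```

Emit:
servo_tool --commands '[[[0,0,-0.05,-1.0,0,0,1],[0,0,-0.05,-1.74,0,0,1],[0,0,-0.05,-1.74,0,0.4,1],[0,0,-0.05,-1.74,0,0.9,1],[0,0,-0.05,-1.74,0,0.9,1],[0,0,-0.05,-1.74,0,1.1,1],[0,0,-0.05,-1.74,0,1.26,1],[0,0,-0.05,-1.74,0,1.26,1],[0,0,-0.05,-1.74,0,1.26,1]]]'

```text
time_s: 15.95
eef_pos: [0.5699, -0.0388, 0.0978]
orientation: [0.259, 0.966, 0.001, -0.0]
contact_force: [-0.1, 1.4, 0.4]
width: 0.0004
```

Emit:
servo_tool --commands '[[[0,0,0,0,0,0.04,1],[0,0,0,0,0,0.08,1],[0,0,0,0,0,0.1,1],[0,0,0,0,0,0.12,1],[0,0,0,0,0,0.14,1],[0,0,0,0,0,0.16,1],[0,0,0,0,0,0.16,1]]]'

```text
time_s: 16.82
eef_pos: [0.5698, -0.0388, 0.0913]
orientation: [0.259, 0.966, 0.001, -0.0]
contact_force: [-0.5, 0.6, 0.2]
width: 0.0002
```

Emit:
servo_tool --commands '[[[0,0,0,0,0,0.02,1],[0,0,0,0,0,0.04,1],[0,0,0,0,0,0.06,1]]]'

```text
time_s: 17.2
eef_pos: [0.5698, -0.0388, 0.0889]
orientation: [0.259, 0.966, 0.001, -0.0]
contact_force: [-0.4, -0.4, 0.2]
width: 0.0005
```

No force yet, though I expected contact. I'll look.

```bash
python3 - <<'E'
from cell import r
from h import *
S=r.camera_params('scene');p=r.camera_params('wrist')
b=r.read_camera('scene');w=r.read_camera('wrist')
e=r.sense()['eef_pos'];print(proj(S,[[.5695,-.039,.085],[.5695,-.039,.043],e-[0,0,.008]])-[242,205])
print(proj(p,[e-[0,0,.008],[.5695,-.039,.043]]))
cv2.imwrite('pics/s5.png',np.hstack([cv2.resize(b[205:285,242:322],None,fx=5,fy=5,interpolation=cv2.INTER_CUBIC),cv2.resize(w[140:340,220:420],None,fx=2,fy=2)]))
E
```

```text
[[39.30523116 40.74640502]
 [39.88768455 55.17010802]
 [39.52190291 42.21401333]]
[[319.67385653 274.4484304 ]
 [319.02187377 254.56745738]]
```

View pics/s5.png

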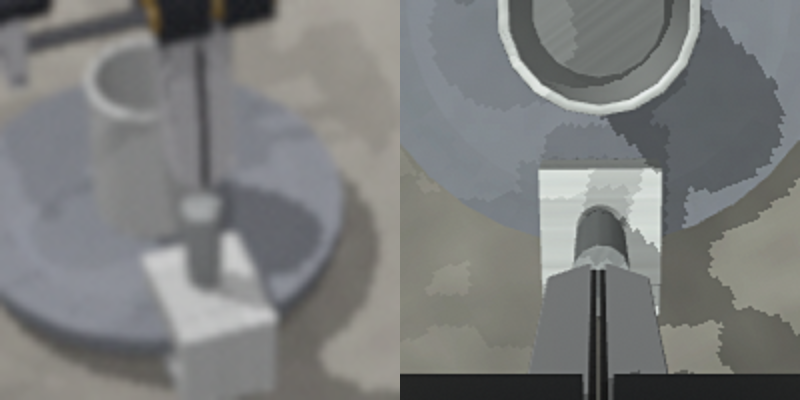

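The fingertips are right over the head, which is at scene crop (202,210) and slightly lower than predicted, with a small gap left. I'll keep going down gently.

Emit:
servo_tool --commands '[[[0,0,0,0,0,0.02,1],[0,0,0,0,0,0.04,1],[0,0,0,0,0,0.06,1]]]'

```text
time_s: 17.68
eef_pos: [0.5697, -0.0388, 0.0863]
orientation: [0.259, 0.966, 0.001, -0.0]
contact_force: [0.4, -0.4, -0.2]
width: 0.0006
```

Emit:
servo_tool --commands '[[[0,0,0,0,0,0.02,1],[0,0,0,0,0,0.035,1],[0,0,0,0,0,0.035,1]]]'

```text
time_s: 18.05
eef_pos: [0.5697, -0.0388, 0.0849]
orientation: [0.259, 0.966, 0.001, -0.0]
contact_force: [0.2, -0.1, 0.0]
width: 0.0004
```

```bash
python3 - <<'E'
from cell import r
from h import *
S=r.camera_params('scene');p=r.camera_params('wrist')
b=r.read_camera('scene');w=r.read_camera('wrist');t=r.read_camera('top')
s=r.sense();print(s['contact_force'],s['wrist_torque'],s['qpos'],s['eef_pos'])
e=s['eef_pos'];print(proj(S,[[.5695,-.039,.085],[.5695,-.039,.077],e-[0,0,.008]])-[252,215])
cv2.imwrite('pics/s6.png',np.hstack([cv2.resize(b[215:275,252:312],None,fx=6.667,fy=6.667,interpolation=cv2.INTER_CUBIC)[:400,:400],cv2.resize(w[200:330,255:385],(400,400),interpolation=cv2.INTER_CUBIC)]))
E
```

```text
[ 0.61899402 -0.32804544  0.14428851] [ 0.00431739 -0.01161213  0.0081603 ] [-2.20342696e-01  3.06063912e-01  1.65046898e+00  1.41413133e-03
  1.18540002e+00 -1.26869269e+00] [ 0.56975487 -0.03879891  0.08496405]
[[29.30523116 30.74640502]
 [29.41837227 33.54597102]
 [29.57885541 33.56170394]]
```

View pics/s6.png

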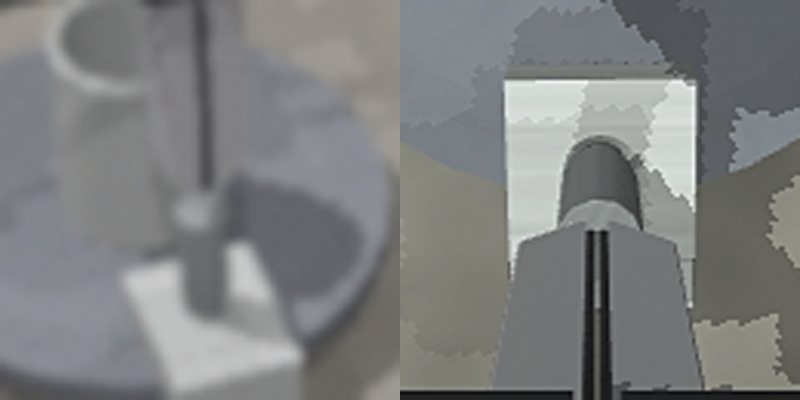

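Both views suggest the closed fingertips are still a few mm above the head: they end around scene crop row 190, with the head top at row 210. I'll continue in small steps, checking force.

Emit:
servo_tool --commands '[[[0,0,0,0,0,0.02,1],[0,0,0,0,0,0.04,1],[0,0,0,0,0,0.06,1],[0,0,0,0,0,0.08,1]]]'

```text
time_s: 18.7
eef_pos: [0.5697, -0.0388, 0.0817]
orientation: [0.259, 0.966, 0.001, -0.0]
contact_force: [0.4, -0.4, 1.1]
width: 0.0008
```

Emit:
servo_tool --commands '[[[0,0,0,0,0,0.02,1],[0,0,0,0,0,0.04,1]]]'

```text
time_s: 18.95
eef_pos: [0.5697, -0.0387, 0.08]
orientation: [0.259, 0.966, 0.001, -0.0]
contact_force: [-0.0, -0.5, 0.6]
width: 0.0011
```

Emit:
servo_tool --commands '[[[0,0,0,0,0,0.02,1],[0,0,0,0,0,0.04,1],[0,0,0,0,0,0.04,1]]]'

```text
time_s: 19.32
eef_pos: [0.5696, -0.0387, 0.0783]
orientation: [0.259, 0.966, 0.001, -0.0]
contact_force: [-0.7, -0.3, 0.5]
width: 0.0003
```

```bash
python3 - <<'E'
from cell import r
from h import *
S=r.camera_params('scene')
p=r.camera_params('wrist');w=r.read_camera('wrist')
b=np.mean([r.read_camera('scene').astype(float) for _ in range(4)],0).astype(np.uint8)
e=r.sense()['eef_pos'];print((proj(S,[[.5695,-.039,.085],[.5695,-.039,.077],e-[0,0,.008]])-[257,200])*8)
cv2.imwrite('pics/s7.png',np.hstack([cv2.resize(b[200:275,257:307],(400,600),interpolation=cv2.INTER_CUBIC),cv2.resize(w[180:330,270:370],(400,600),interpolation=cv2.INTER_CUBIC)]))
E
```

```text
[[194.4418493  365.9712402 ]
 [195.34697814 388.36776815]
 [197.4433048  406.48301438]]
```

View pics/s7.png

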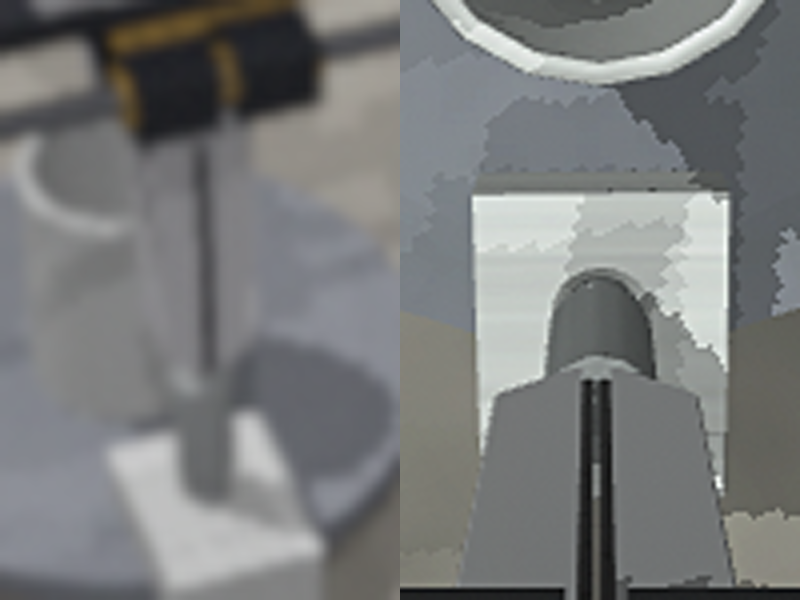

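The gap has nearly closed: the fingers end at about the head top, near row 375. I'll continue.

Emit:
servo_tool --commands '[[[0,0,0,0,0,0.02,1],[0,0,0,0,0,0.04,1],[0,0,0,0,0,0.05,1]]]'

```text
time_s: 19.95
eef_pos: [0.5697, -0.0387, 0.0763]
orientation: [0.259, 0.966, 0.001, -0.0]
contact_force: [-0.4, 0.4, -0.0]
width: 0.0004
```

Emit:
servo_tool --commands '[[[0,0,0,0,0,0.02,1],[0,0,0,0,0,0.04,1],[0,0,0,0,0,0.05,1]]]'

```text
time_s: 20.32
eef_pos: [0.5696, -0.0387, 0.0742]
orientation: [0.259, 0.966, 0.001, -0.0]
contact_force: [-0.4, -0.1, 0.2]
width: 0.0004
```

Emit:
servo_tool --commands '[[[0,0,0,0,0,0.02,1],[0,0,0,0,0,0.04,1],[0,0,0,0,0,0.05,1]]]'

```text
time_s: 20.7
eef_pos: [0.5695, -0.0387, 0.0721]
orientation: [0.259, 0.966, 0.001, -0.0]
contact_force: [-0.3, -0.4, 0.9]
width: 0.0006
```

```bash
python3 - <<'E'
from cell import r
from h import *
S=r.camera_params('scene');T=r.camera_params('top')
w=r.read_camera('wrist')
b=np.mean([r.read_camera('scene').astype(float) for _ in range(4)],0).astype(np.uint8)
s=r.sense();e=s['eef_pos'];print(s['contact_force'],e,s['effort'])
cv2.imwrite('pics/s8b.png',b);cv2.imwrite('pics/s8.png',np.hstack([cv2.resize(b[200:275,257:307],(400,600),interpolation=cv2.INTER_CUBIC),cv2.resize(w[180:330,270:370],(400,600),interpolation=cv2.INTER_CUBIC)]))
E
```

```text
[-0.24388201  0.28356813 -0.91241895] [ 0.56963446 -0.03874781  0.07224793] [ 7.33774723e-04 -3.86061144e+01 -2.48651397e+01  1.08611400e-02
  7.96450605e-02  6.78150946e-05]
```

View pics/s8.png

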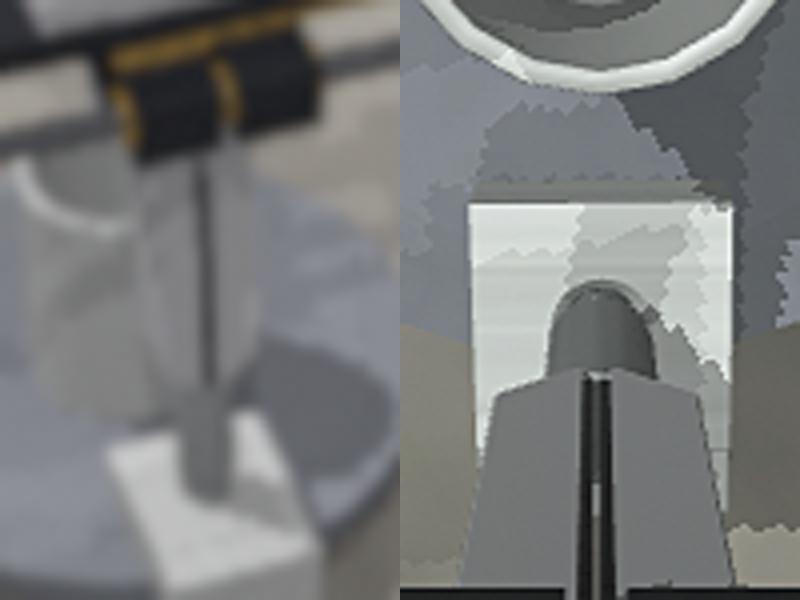

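The fingertips now hide the head's top face. I'll keep stepping down, finely, until there is force.

Emit:
servo_tool --commands '[[[0,0,0,0,0,0.015,1],[0,0,0,0,0,0.03,1],[0,0,0,0,0,0.03,1]]]'

```text
time_s: 21.32
eef_pos: [0.5696, -0.0387, 0.071]
orientation: [0.259, 0.966, 0.001, -0.0]
contact_force: [0.5, 0.5, -0.5]
width: 0.0008
```

Emit:
servo_tool --commands '[[[0,0,0,0,0,0.02,1],[0,0,0,0,0,0.04,1],[0,0,0,0,0,0.05,1]]]'

```text
time_s: 21.7
eef_pos: [0.5704, -0.0389, 0.0698]
orientation: [0.259, 0.966, 0.001, 0.0]
contact_force: [-0.9, 0.5, 4.1]
width: 0.0004
```

Contact at 4 N, which fits the plug. I'll push on in small steps.

Emit:
servo_tool --commands '[[[0,0,0,0,0,0.02,1],[0,0,0,0,0,0.04,1]]]'

```text
time_s: 21.95
eef_pos: [0.5708, -0.039, 0.0687]
orientation: [0.259, 0.966, 0.001, 0.001]
contact_force: [-0.6, 0.2, 4.0]
width: 0.0002
```

Emit:
servo_tool --commands '[[[0,0,0,0,0,0.02,1],[0,0,0,0,0,0.05,1],[0,0,0,0,0,0.08,1]]]'

```text
time_s: 22.32
eef_pos: [0.5708, -0.039, 0.0654]
orientation: [0.259, 0.966, 0.001, 0.001]
contact_force: [0.8, 0.4, 3.7]
width: 0.0004
```

Emit:
servo_tool --commands '[[[0,0,0,0,0,0.02,1],[0,0,0,0,0,0.05,1],[0,0,0,0,0,0.07,1]]]'

```text
time_s: 22.7
eef_pos: [0.5708, -0.039, 0.0627]
orientation: [0.259, 0.966, 0.001, 0.001]
contact_force: [-1.9, 0.2, 8.3]
width: 0.0007
```

Emit:
servo_tool --commands '[[[0,0,0,0,0,0.015,1],[0,0,0,0,0,0.015,1]]]'

```text
time_s: 22.95
eef_pos: [0.5708, -0.039, 0.0627]
orientation: [0.259, 0.966, 0.001, 0.001]
contact_force: [-1.6, 0.2, 6.4]
width: 0.0008
```

Emit:
servo_tool --commands '[[[0,0,0,0,0,0.02,1],[0,0,0,0,0,0.04,1],[0,0,0,0,0,0.04,1]]]'

```text
time_s: 23.32
eef_pos: [0.571, -0.039, 0.0626]
orientation: [0.258, 0.966, 0.001, 0.001]
contact_force: [-2.9, 1.3, 10.8]
width: 0.0005
```

Hard stop after about 7.6 mm. One slightly firmer push, still below 25 N, then back off.

Emit:
servo_tool --commands '[[[0,0,0,0,0,0.03,1],[0,0,0,0,0,0.06,1],[0,0,0,0,0,0.06,1]]]'

```text
time_s: 23.7
eef_pos: [0.5711, -0.039, 0.0625]
orientation: [0.258, 0.966, 0.001, 0.001]
contact_force: [-4.3, 1.7, 16.1]
width: 0.0008
```

Emit:
servo_tool --commands '[[[0,0,0,0,0,-0.1,1],[0,0,0,0,0,-0.5,1],[0,0,0,0,0,-1.5,1],[0,0,0,0,0,-2.8,1],[0,0,0,2.5,0,-3.5,1],[0,0,0,4.0,0,-3.5,1],[0,0,0,4.0,0,-3.5,1],[0,0,0,4.0,0,-3.5,1],[0,0,0,4.0,0,-3.5,1],[0,0,0,4.0,0,-3.5,1]]]'

```text
time_s: 24.95
eef_pos: [0.433, 0.0402, 0.2023]
orientation: [0.259, 0.966, 0.0, 0.001]
contact_force: [0.4, 0.1, 0.1]
width: 0.0003
```

```bash
python3 - <<'E'
from cell import r
from h import *
S=r.camera_params('scene');T=r.camera_params('top');p=r.camera_params('wrist')
w=r.read_camera('wrist')
b=r.read_camera('scene');t=r.read_camera('top')
for n,q,o in(('scene',S,(257,220)),('top',T,(322,230))):
    print(n,((proj(q,[[.5695,-.039,.085],[.5695,-.039,.077]])-o)*8).round(0).tolist())
c=proj(p,[[.5695,-.039,.077]])[0];print(c, ((c-[c[0].round()-40,c[1].round()-40])*5).round())
f=lambda i,x,y,h=50:cv2.resize(i[y:y+h,x:x+h],(400,400),interpolation=cv2.INTER_CUBIC)
cv2.imwrite('pics/s9.png',np.hstack([f(b,257,220),f(t,322,230)]))
cv2.imwrite('pics/s9w.png',w)
E
```

```text
scene [[194.0, 206.0], [195.0, 228.0]]
top [[171.0, 192.0], [170.0, 196.0]]
[318.64759587 384.95054045] [198. 200.]
```

View pics/s9.png

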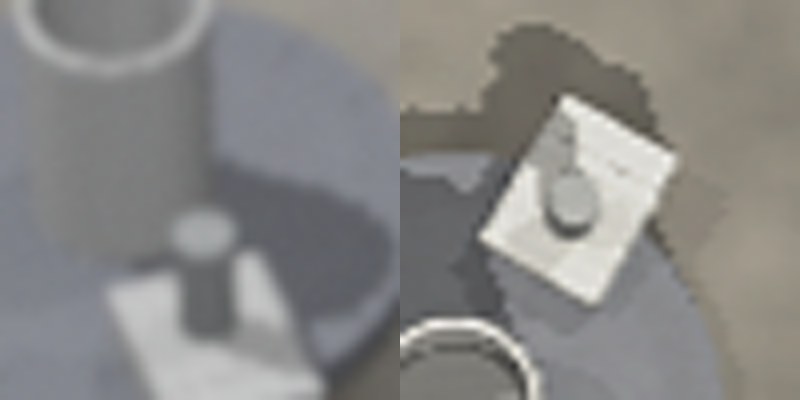

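The pin head top sits at scene crop (203,232); the prediction is row 228 for home and row 206 for resting on the plug. In the top crop it is at (173,198), predicted (170,196). So the pin is home and upright. Handing in.

```bash
python3 -c "
from cell import r
s=r.sense();print(s['time_s'],s['contact_force']);r.job_done()"
```

```text
25.1 [ 0.34397045 -0.47682875 -0.20258471]
the job is handed in; nothing more can be done
```

The caddy is locked and the job is handed in, at about 25 s of the 72 s allowed. I stood the pin in the clamp on the collar and turned the cup clockwise about 49° with a light 10 N grip. The pin dropped about 13 mm into the collar's hole. I then let go of the cup and pushed the pin's head down with closed fingertips.

**Checks that passed:**
- **Push force:** the plug slid at about 4 N for about 7.6 mm. The pin then stopped hard, and I pressed it to 16 N, below the 25 N limit.
- **Pin position:** in the last scene picture, the head top is within 1 px of its predicted home position. It would be 3 px off if the pin were still resting on the plug. Both views show it upright and centred.
- **Robot clear:** the arm was backed off and touching nothing, with the wrist force near zero.

**Checks that disagreed:**
- **Fingertip height:** the closed fingertips met the head with the tool about 23 mm lower than the stated fingertip reach implied. I went down in small steps, watching the force.
- **Wrist camera:** it read about 3 px (1.5 to 2 mm) off the other two cameras.

I did not re-measure the bowl, lid, jar and spoon at the end, but the arm never went down near them.

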